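Bring the speed knob up to the limit ring on the blue handpiece box

TASK

On the blue handpiece control box on the jeweller's bench, turn the black inner speed knob clockwise until its white line points at the yellow mark on the blue outer ring, then let go of it. The outer ring is the speed limit and must stay where it is set. Leave the red box untouched.

Things in the scene. Friction and masses are not known exactly. Their poses are not given: they have to be found in the camera images.
- blue_box: Fixed blue box, 130 mm (x) by 110 mm (y), 55 mm high, origin at the centre of its underside, z up. On its top, on the box's vertical centre axis, a concentric pair: a blue outer ring 64 mm across (top face 72 mm above the bench) and, above it, a round black knob. Ring and knob turn independently, with slight friction (about 0.05 N m), and stay where left.
- knob_grip (a point): On the axis of the blue box's black knob (28 mm across, 36 mm high, can be gripped at any yaw), at grip height: 98 mm above the bench, 26 mm above the ring's top, 11 mm below the knob's top. Level x axis points along the white line; clockwise from above = yaw decreases. At the start the line is 25 to 80 degrees anticlockwise of the ring's mark; end stops lie beyond it.
- ring_mark (a point): Near the outer end of the yellow mark on the top face of the blue outer ring, 28 mm from the common axis and 72 mm above the bench. Its level x axis points outward along the mark, so its yaw is where the mark points. The ring turns freely enough that rubbing it can move it.
- red_box: A bystander: a second fixed box of the same shape and size, but red, with a red ring and a black knob of its own, 109 mm to the knob's top. Origin at the centre of its underside, z up.
Things that resemble listed ones, but are neither listed nor needed, are in the scene too. What is shaped like the blue_box but green or purple is not meant.

How it is judged:
By the outcome, as a careful person would: the job done as asked, in the order asked, and still so for the second after the job is handed in, with the robot touching nothing.
It also fails if it takes over 29 s, if anything falls off the work surface, if the arm or the gripper's body presses on something with over 40 N, if the wrist force passes 120 N, or if a joint passes its speed limit or range.

ROBOT

A 7-joint arm with a two-finger parallel gripper is mounted at the origin on the work surface. World frame = base frame: x ahead of the robot, y to its left, z up, the work surface at z = 0. Lengths are in m, angles in degrees, forces in N, time in s.
With the tool pointing down it reaches from about 0.35 to 0.9 m from the base axis. Payload 19.9 kg.
Tool frame: the origin (TCP) lies at the very end of the fingers, on their centre line; the grasp point (between the pads) lies env.pinch_z behind it (env.pinch_z is the distance from the TCP to the grasp point, in m); z points along the fingers, y is the line along which they close (so a half turn about z gives the same grasp; the last joint's range is limited). The gripper opens to 85 mm and grips with 20 to 120 N. Pads are 22 mm wide; open, the fingers measure 114 mm over their backs; the gripper's body (76 mm by 85 mm) begins 54 mm behind the grasp point. The pads swing forward as they close: fully open they stand 13 mm farther back than shut.
Start: joints at [69.357, 23.915, -0.59, 92.452, 0.269, 63.638, -3.037], TCP at [0.196, -0.593, 0.231] pointing down, gripper open.
Joint ranges: [-161.28, 161.28], [-22.2, 115.67], [-73.04, 71.86], [3.21, 147.25], [-68.34, 248.33], [10.77, 114.83], [-161.83, 161.83]. Speed limits (degrees/s): [108.29, 108.29, 136.94, 136.94, 172.46, 172.46, 172.46].

INTERFACE

Orientations are given as a 3x3 rotation matrix whose columns are the frame's x, y, z axes.
In Python, from plant import sensors, get_image, calibration, env, find_in gives the robot as it stands.
- The arm moves only by the shell command python3 -m creep 'ROWS' [FORCE]. ROWS is JSON, a list of rows, each an object of numbers: "jaw": the gripper's target within -1 to 1 (shut at 1, half-way at 0, fully open at -1); "dx", "dy", "dz": the shift along the tool's x, y, z in units of 60 mm (1.0 is 60 mm); "turn": the turn about the tool's z in units of 6 degrees (1.0 is 6 degrees). A call has 1 to 10 rows; each row shifts and turns the commanded pose from where the row before left it, along the tool's axes as they then stand; what a row does not reach is not made up. A row lasts 1/8 s, in which the tool goes at most 62.5 mm and 10.7 degrees, less where a joint would pass 70% of its speed; a pose out of reach is approached as far as the arm can. A call with a number of a shift or a turn outside -1 to 1 is refused whole. A call with a gripper value outside its range is refused whole. The fingers move at their own pace and stop on an object; FORCE is the grip in N (left out, the last holds). Time passes only in rows, so rows that do not move let the fingers close. It gives the time, the measured TCP pose, the force, the opening and the grip force at its end, in the units of the state.
- sensors.get_state(): the state, without advancing time (a new reading comes with each control period).
- get_image(name): name is "scene" or "top" or "wrist"; returns (picture, depth): 400x640x3 uint8, red, green, blue; 400x640 float32, m along the optical axis (not along the pixel's ray), 0 where there is no reading.
- calibration(name): a dict with "mtx" (3x3 intrinsics, pixels), "view" (4x4, takes a point from world to camera coordinates); the wrist camera has in their place "mount" (4x4, takes a point from camera to tool coordinates, whose origin is the TCP and whose axes are the flange's). Camera axes: x right, y up, looking along -z (the intrinsics and any distortion apply to the point x, -y, -z); pixel columns grow to the right and rows downward; lengths in m; the calibration is good to about 2 mm. A picture is of the moment at which its call begins: read the wrist's pose just before it. calibration takes no time and is no camera call.
- env.finish_job(): hands the job in; it is judged then, once.
Trained networks look in the newest picture that a camera, given by its name, has taken for a name from the list of things; names that differ only in an ending like _2 or _b are one class to them, and where a whole thing is asked for, a point or a joint stands for the part that bears it (a point fixed in the world has none). Each returns a list of dicts, best first, with "score" (0 to 1); they miss things now and then, are a little off and sometimes report something else, mostly with a low value. They report only what shows in the picture. A call takes as long as a camera call. They do not tell look-alikes from the thing itself.
- find_in(camera, target): "centre" ([x, y, z] in m, in world coordinates, good to about 4 mm: the middle of the surface that is visible of it).
The state is a dict: "clock": time; "qpos": joint angles; "qvel": joint speeds; "effort": joint torques, N m; "eef_pos": TCP position; "eef_rot": TCP orientation; "force": force on the tool from outside, world axes, zero at the start; "ft_torque": the same for the moment, N m; "opening": opening from 0.0 (shut) to 1.0 (fully open); "grip_force": force on a finger pad.
Only numpy, scipy, OpenCV 4.12 (cv2) and the standard library are available. Lean on these libraries where they do the work, as an engineer would, in place of code of your own. Each camera call takes 0.05 s, during which the arm holds its last target. There are 200 camera calls.

## Working session

There is one attempt and no reset: what is moved stays moved. The work goes in short steps, Python scripts to look and compute and a shell command to move; the robot and the scene stay as the last step left them, time stands still between calls to the robot, and variables do not carry over. Pictures are saved under pics/ and viewed, at most 10 in all, crops included, and the job is handed in when it is done.

```bash
mkdir -p pics; python3 - <<'E'
from plant import sensors,get_image,calibration,env,find_in
import cv2,numpy as np
s=sensors.get_state();print(s['clock'],s['eef_pos'],s['eef_rot'],s['opening'],env.pinch_z)
ims=[]
for c in("scene","top"):
    p,d=get_image(c);np.savez(f'pics/{c}.npz',p=p,d=d)
    for t in("blue_box","ring_mark","knob_grip"):
        print(c,t,[(np.round(r['centre'],3).tolist(),round(r['score'],2)) for r in find_in(c,t)])
    cv2.imwrite(f'pics/{c}.png',p[...,::-1])
    k=calibration(c);print({a:(np.round(b,4).tolist() if hasattr(b,'__len__') else b) for a,b in k.items()})
print(calibration('wrist'))
E
```

```text
0.0 [ 0.19577697 -0.59316071  0.23064554] [[ 9.49613031e-01  3.13424439e-01 -4.60648332e-04]
 [ 3.13424771e-01 -9.49612290e-01  1.18827650e-03]
 [-6.50024212e-05 -1.27278145e-03 -9.99999188e-01]] 1.001987545904462 0.0187
scene blue_box [([0.408, -0.19, 0.059], 0.69), ([0.6, -0.135, 0.059], 0.67), ([0.315, 0.176, 0.058], 0.62), ([0.251, -0.317, 0.057], 0.6)]
scene ring_mark [([0.596, -0.13, 0.076], 0.86), ([0.305, 0.194, 0.074], 0.84), ([0.4, -0.189, 0.074], 0.72), ([0.245, -0.32, 0.072], 0.62)]
scene knob_grip [([0.393, -0.181, 0.101], 0.8), ([0.236, -0.31, 0.107], 0.77), ([0.594, -0.119, 0.104], 0.73), ([0.294, 0.194, 0.099], 0.73)]
{'mtx': [[399.0432, 0.0, 322.4005], [0.0, 399.0432, 195.7236], [0.0, 0.0, 1.0]], 'view': [[0.6538, 0.7567, -0.0037, -0.2381], [-0.5713, 0.4967, 0.6533, 0.2148], [0.4962, -0.425, 0.7571, -1.0648], [0.0, 0.0, 0.0, 1.0]]}
top blue_box [([0.221, -0.302, 0.058], 0.89), ([0.286, 0.198, 0.055], 0.87), ([0.568, -0.12, 0.052], 0.71)]
top ring_mark [([0.285, 0.201, 0.074], 0.9), ([0.57, -0.113, 0.069], 0.88), ([0.224, -0.306, 0.071], 0.78), ([0.378, -0.174, 0.073]
[... 181 characters left out ...]
], [0.0, 375.9355, 198.0624], [0.0, 0.0, 1.0]], 'view': [[0.0159, -0.9998, -0.0116, -0.0412], [0.9807, 0.0133, 0.195, -0.414], [-0.1948, -0.0144, 0.9807, -0.9832], [0.0, 0.0, 0.0, 1.0]]}
{'mtx': array([[285.32966588,   0.        , 317.63210455],
       [  0.        , 285.32966588, 202.42931704],
       [  0.        ,   0.        ,   1.        ]]), 'mount': array([[-1.32703822e-03,  9.56978940e-01,  2.90154353e-01,
         7.25022962e-02],
       [ 9.99999119e-01,  1.27142056e-03,  3.80191966e-04,
        -4.94528083e-05],
       [-5.07250604e-06,  2.90154602e-01, -9.56979784e-01,
        -1.42460293e-01],
       [ 0.00000000e+00,  0.00000000e+00,  0.00000000e+00,
         1.00000000e+00]])}
```

View pics/top.png

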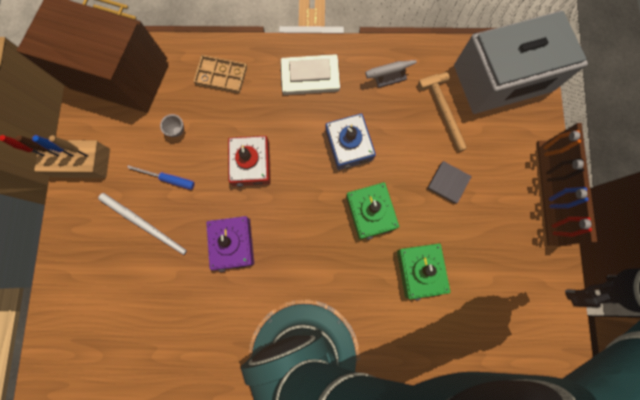

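View pics/scene.png

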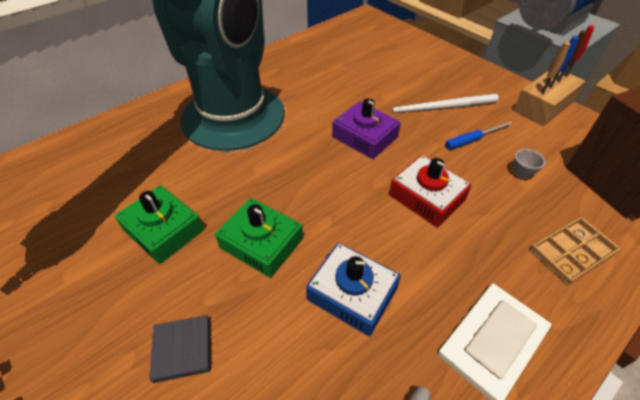

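Blue box: top picture at about (350,139), scene picture at (355,285). The other boxes are red, green and purple. Next I measure its axis from depth and colour.

```bash
cat > h.py <<'E'
import numpy as np,cv2
from plant import sensors,get_image,calibration,env,find_in
def world(c,d,s=None):
    k=calibration(c);K=k['mtx'];v,u=np.indices(d.shape)
    P=np.stack([(u-K[0,2])/K[0,0]*d,-(v-K[1,2])/K[1,1]*d,-d,np.ones_like(d)],-1)
    if c=='wrist':
        T=np.eye(4);T[:3,:3]=s['eef_rot'];T[:3,3]=s['eef_pos'];M=T@k['mount']
    else: M=np.linalg.inv(k['view'])
    return (P@M.T)[...,:3]
def hsv(p): return cv2.cvtColor(p,cv2.COLOR_RGB2HSV)
E
python3 - <<'E'
from h import *
for c in('scene','top'):
    z=np.load(f'pics/{c}.npz');p,d=z['p'],z['d'];W=world(c,d);h=hsv(p)
    near=(np.hypot(W[...,0]-.585,W[...,1]+.125)<.09)&(d>0)
    for n,m in(('ring',near&(abs(W[...,2]-.072)<.004)&(h[...,0]>95)&(h[...,0]<125)&(h[...,1]>120)),('knobtop',near&(W[...,2]>.1)),('boxtop',near&(abs(W[...,2]-.055)<.006)),):
        q=W[m];print(c,n,len(q),q.mean(0).round(4),q.min(0).round(3),q.max(0).round(3),((q.min(0)+q.max(0))/2).round(3))
        if n=='boxtop': print(cv2.minAreaRect((q[:,:2]*1000).astype(np.float32)))
E
```

```text
scene ring 568 [ 0.5887 -0.1272  0.0716] [ 0.555 -0.151  0.068] [ 0.615 -0.091  0.076] [ 0.585 -0.121  0.072]
scene knobtop 246 [ 0.5857 -0.1209  0.1076] [ 0.571 -0.133  0.1  ] [ 0.598 -0.107  0.111] [ 0.585 -0.12   0.105]
scene boxtop 3108 [ 0.5917 -0.1255  0.0539] [ 0.508 -0.189  0.049] [ 0.661 -0.05   0.061] [ 0.584 -0.119  0.055]
((584.6256103515625, -119.49528503417969), (129.7377166748047, 110.20687866210938), 17.151260375976562)
top ring 124 [ 0.5727 -0.1187  0.0721] [ 0.552 -0.144  0.068] [ 0.603 -0.092  0.075] [ 0.578 -0.118  0.072]
top knobtop 94 [ 0.5792 -0.1177  0.1082] [ 0.567 -0.13   0.101] [ 0.594 -0.104  0.114] [ 0.581 -0.117  0.107]
top boxtop 1259 [ 0.5756 -0.1175  0.0544] [ 0.505 -0.186  0.049] [ 0.656 -0.051  0.06 ] [ 0.58  -0.119  0.055]
((580.2900390625, -117.69121551513672), (129.97679138183594, 109.06395721435547), 16.951852798461914)
```

```bash
python3 -m creep '[{"jaw":-1,"dx":0.86,"dy":-0.55},{"jaw":-1,"dx":0.86,"dy":-0.55},{"jaw":-1,"dx":0.86,"dy":-0.55},{"jaw":-1,"dx":0.86,"dy":-0.55},{"jaw":-1,"dx":0.86,"dy":-0.55},{"jaw":-1,"dx":0.86,"dy":-0.55},{"jaw":-1,"dx":0.86,"dy":-0.55},{"jaw":-1,"dx":0.86,"dy":-0.55},{"jaw":-1,"dx":0.86,"dy":-0.55},{"jaw":-1,"dx":0.86,"dy":-0.53}]' 40
python3 -m creep '[{"jaw":-1},{"jaw":-1}]'
cat > look.py <<'E'
from h import *
import sys
n=sys.argv[1]
s=sensors.get_state();p,d=get_image('wrist');np.savez(f'pics/{n}.npz',p=p,d=d,pos=s['eef_pos'],rot=s['eef_rot'])
print(s['clock'],s['eef_pos'].round(4) if hasattr(s['eef_pos'],'round') else s['eef_pos'])
W=world('wrist',d,s)
cv2.imwrite(f'pics/{n}.png',p[...,::-1])
near=(np.hypot(W[...,0]-.583,W[...,1]+.119)<.05)&(d>0);h=hsv(p)
ms={'knobtop':near&(abs(W[...,2]-.109)<.004),'ring':near&(abs(W[...,2]-.072)<.004)}
for k,m in ms.items():
    (c,r)=cv2.minEnclosingCircle((W[m][:,:2]*1000).astype(np.float32));print(k,m.sum(),c,r,W[m][:,2].mean())
E
python3 look.py w1
```

```text
0.4 [ 0.1959 -0.5934  0.2312]
knobtop 0 (0.0, 0.0) 0.0 nan
ring 0 (0.0, 0.0) 0.0 naninvalid input
invalid input
look.py:11: RuntimeWarning: Mean of empty slice.
  (c,r)=cv2.minEnclosingCircle((W[m][:,:2]*1000).astype(np.float32));print(k,m.sum(),c,r,W[m][:,2].mean())
  ret = ret.dtype.type(ret / rcount)
```

View pics/w1.png

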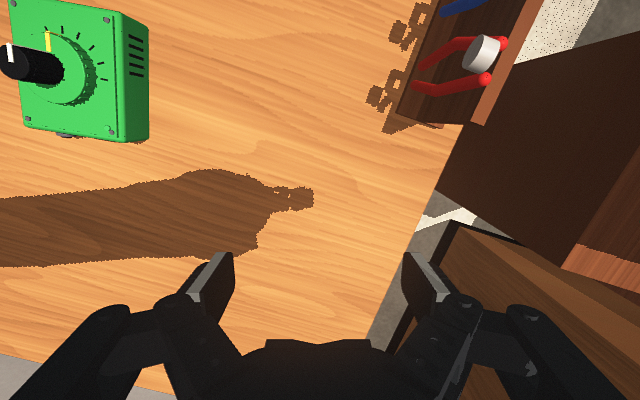

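The arm did not move: the rows were refused, and the picture shows a green box at the upper left. I'll give all keys in every row and stop about 60 mm short in x for a better view.

```bash
python3 -m creep '[{"jaw":-1,"dx":0.76,"dy":-0.55,"dz":0,"turn":0},{"jaw":-1,"dx":0.76,"dy":-0.55,"dz":0,"turn":0},{"jaw":-1,"dx":0.76,"dy":-0.55,"dz":0,"turn":0},{"jaw":-1,"dx":0.76,"dy":-0.55,"dz":0,"turn":0},{"jaw":-1,"dx":0.76,"dy":-0.55,"dz":0,"turn":0},{"jaw":-1,"dx":0.76,"dy":-0.55,"dz":0,"turn":0},{"jaw":-1,"dx":0.76,"dy":-0.55,"dz":0,"turn":0},{"jaw":-1,"dx":0.76,"dy":-0.55,"dz":0,"turn":0},{"jaw":-1,"dx":0.76,"dy":-0.55,"dz":0,"turn":0},{"jaw":-1,"dx":0.76,"dy":-0.53,"dz":0,"turn":0}]' 40
python3 -m creep '[{"jaw":-1,"dx":0,"dy":0,"dz":0,"turn":0}]'
python3 look.py w2
```

```text
clock: 1.7
eef_pos: [0.5267, -0.1368, 0.2315]
eef_rot: [[0.95, 0.313, 0.0], [0.313, -0.95, -0.0], [0.0, 0.0, -1.0]]
force: [1.4, -0.6, 0.4]
opening: 0.997
grip_force: 0.0
clock: 1.82
eef_pos: [0.5277, -0.1342, 0.2313]
eef_rot: [[0.948, 0.319, 0.001], [0.319, -0.948, 0.001], [0.001, -0.001, -1.0]]
force: [0.1, -1.1, 0.1]
opening: 1.001
grip_force: 0.0
1.825 [ 0.5277 -0.1342  0.2313]
knobtop 741 (582.3355712890625, -117.94599914550781) 14.177506446838379 0.10887792098127273
ring 2317 (582.1658325195312, -118.24221801757812) 32.80955505371094 0.0718447360456321
```

View pics/w2.png

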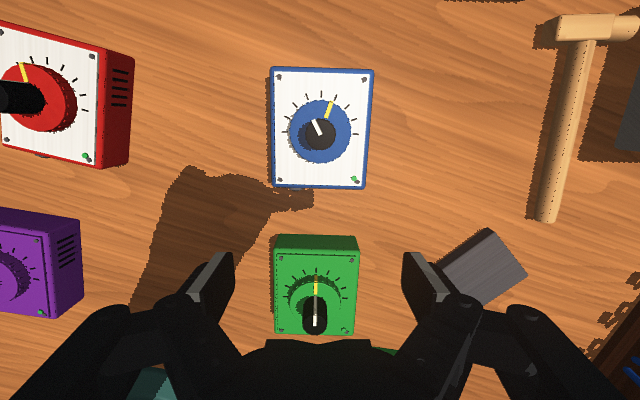

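Picture w2: the blue box is at (319,131). Its white line points up and left, the yellow mark is at (328,108), so clockwise is right. Centre is (0.5823, -0.118). Next the two yaws.

```bash
cat > ang.py <<'E'
from h import *
import sys
z=np.load(f'pics/{sys.argv[1]}.npz');p,d=z['p'],z['d'];W=world('wrist',d,{'eef_pos':z['pos'],'eef_rot':z['rot']});h=hsv(p).astype(int)
C=np.array([.5823,-.118]);R=np.hypot(*(W[...,:2]-C).transpose(2,0,1))
K=(R<.017)&(abs(W[...,2]-.109)<.004)
if K.sum()>300: C=np.array(cv2.minEnclosingCircle((W[K][:,:2]*1000).astype(np.float32))[0])/1000
def ln(n,m,C):
    q=W[m][:,:2]; c,v=cv2.PCACompute(q.astype(np.float64),mean=None);v=v[0]; c=c[0]
    if v@(c-C)<0: v=-v
    r=(c-C); print(n,len(q),'pca',np.degrees(np.arctan2(v[1],v[0])).round(1),'radial',np.degrees(np.arctan2(r[1],r[0])).round(1),np.hypot(*r).round(4),W[m][:,2].mean().round(4))
print('C',C,'toolyaw',np.degrees(np.arctan2(z['rot'][1,0],z['rot'][0,0])))
ln('white',K&(h[...,2]>130)&(h[...,1]<80),C)
ln('white2',(R<.017)&(W[...,2]>.08)&(h[...,2]>110)&(h[...,1]<90),C)
ln('yellow',(R<.036)&(abs(W[...,2]-.072)<.005)&(h[...,0]>18)&(h[...,0]<38)&(h[...,1]>110)&(h[...,2]>110),C)
rm=(R<.036)&(abs(W[...,2]-.072)<.004)
print('ring c',cv2.minEnclosingCircle((W[rm][:,:2]*1000).astype(np.float32)))
E
python3 ang.py w2
```

```text
C [ 0.58233557 -0.117946  ] toolyaw 18.6095091323919
white 82 pca 45.8 radial 46.0 0.0068 0.1096
white2 150 pca 20.1 radial 32.6 0.0106 0.2294
yellow 71 pca -2.3 radial -1.9 0.0239 0.0725
ring c ((582.1658325195312, -118.24221801757812), 32.80955505371094)
```

Line at 46°, mark at -2°, so a clockwise turn of about 48° is needed. Moving over the knob.

```bash
python3 -m creep '[{"jaw":-1,"dx":0.5,"dy":0.02,"dz":0.4,"turn":0},{"jaw":-1,"dx":0.45,"dy":0.01,"dz":0.4,"turn":0},{"jaw":-1,"dx":0,"dy":0,"dz":0,"turn":0},{"jaw":-1,"dx":0,"dy":0,"dz":0,"turn":0},{"jaw":-1,"dx":0,"dy":0,"dz":0,"turn":0},{"jaw":-1,"dx":0,"dy":0,"dz":0,"turn":0}]'; python3 look.py w3; python3 ang.py w3
```

```text
clock: 2.62
eef_pos: [0.5804, -0.1227, 0.184]
eef_rot: [[0.95, 0.313, 0.001], [0.313, -0.95, -0.0], [0.001, 0.001, -1.0]]
force: [0.2, 0.2, 0.7]
opening: 0.999
grip_force: 0.0
2.625 [ 0.5804 -0.1227  0.184 ]
knobtop 903 (582.8866577148438, -117.8854751586914) 14.511468887329102 0.10879185192520986
ring 2443 (582.1450805664062, -118.02642059326172) 32.989990234375 0.07181342732041789
C [ 0.58288666 -0.11788548] toolyaw 18.23128942434887
white 97 pca 45.9 radial 50.3 0.0068 0.1094
white2 118 pca 43.9 radial 48.2 0.0079 0.1069
yellow 86 pca -1.5 radial -2.1 0.0235 0.0724
ring c ((582.1450805664062, -118.02642059326172), 32.989990234375)
```

View pics/w3.png

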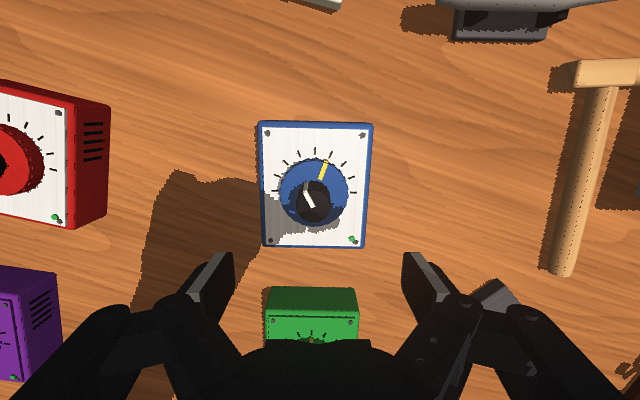

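Picture w3: the blue knob at (313,200) sits centred between the fingers (columns 230 and 405). Descend with a small correction, then close gently.

```bash
python3 -m creep '[{"jaw":-1,"dx":0.055,"dy":-0.065,"dz":0.2,"turn":0},{"jaw":-1,"dx":0,"dy":0,"dz":0.4,"turn":0},{"jaw":-1,"dx":0,"dy":0,"dz":0.4,"turn":0},{"jaw":-1,"dx":0,"dy":0,"dz":0.4,"turn":0},{"jaw":-1,"dx":0,"dy":0,"dz":0.25,"turn":0},{"jaw":-1,"dx":0,"dy":0,"dz":0.03,"turn":0},{"jaw":-1,"dx":0,"dy":0,"dz":0,"turn":0},{"jaw":-1,"dx":0,"dy":0,"dz":0,"turn":0}]'
```

```text
clock: 3.68
eef_pos: [0.5829, -0.1175, 0.0833]
eef_rot: [[0.95, 0.313, 0.001], [0.313, -0.95, -0.0], [0.001, 0.001, -1.0]]
force: [-0.7, -0.0, -0.7]
opening: 0.999
grip_force: 0.0
```

```bash
python3 -m creep '[{"jaw":1,"dx":0,"dy":0,"dz":0,"turn":0},{"jaw":1,"dx":0,"dy":0,"dz":0,"turn":0},{"jaw":1,"dx":0,"dy":0,"dz":0,"turn":0},{"jaw":1,"dx":0,"dy":0,"dz":0,"turn":0},{"jaw":1,"dx":0,"dy":0,"dz":0,"turn":0},{"jaw":1,"dx":0,"dy":0,"dz":0,"turn":0},{"jaw":1,"dx":0,"dy":0,"dz":0,"turn":0},{"jaw":1,"dx":0,"dy":0,"dz":0,"turn":0}]' 40; python3 look.py w4; python3 ang.py w4
```

```text
clock: 4.68
eef_pos: [0.5827, -0.118, 0.0828]
eef_rot: [[0.95, 0.313, 0.001], [0.313, -0.95, -0.001], [0.0, 0.001, -1.0]]
force: [-0.3, -2.6, 5.5]
opening: 0.31
grip_force: 39.2
4.675 [ 0.5827 -0.118   0.0828]
knobtop 3142 (587.6954345703125, -116.09793853759766) 27.08584976196289 0.10881639824648807
ring 3925 (582.9852294921875, -117.6085205078125) 32.54011154174805 0.07180865754535441
C [ 0.58229919 -0.11803933] toolyaw 18.23870340110306
white 221 pca 45.1 radial 47.9 0.0065 0.1095
white2 297 pca 39.5 radial 48.0 0.0079 0.106
yellow 222 pca -1.7 radial -1.7 0.0245 0.0723
ring c ((582.9852294921875, -117.6085205078125), 32.54011154174805)
```

```bash
python3 -m creep '[{"jaw":1,"dx":0,"dy":0,"dz":0,"turn":0.8},{"jaw":1,"dx":0,"dy":0,"dz":0,"turn":1},{"jaw":1,"dx":0,"dy":0,"dz":0,"turn":1},{"jaw":1,"dx":0,"dy":0,"dz":0,"turn":1},{"jaw":1,"dx":0,"dy":0,"dz":0,"turn":1},{"jaw":1,"dx":0,"dy":0,"dz":0,"turn":1},{"jaw":1,"dx":0,"dy":0,"dz":0,"turn":1},{"jaw":1,"dx":0,"dy":0,"dz":0,"turn":1},{"jaw":1,"dx":0,"dy":0,"dz":0,"turn":0},{"jaw":1,"dx":0,"dy":0,"dz":0,"turn":0}]' 40; python3 -m creep '[{"jaw":1,"dx":0,"dy":0,"dz":0,"turn":0},{"jaw":1,"dx":0,"dy":0,"dz":0,"turn":0}]'; python3 look.py w5; python3 ang.py w5
```

```text
clock: 5.98
eef_pos: [0.5828, -0.1174, 0.0828]
eef_rot: [[0.879, -0.478, 0.001], [-0.478, -0.879, -0.0], [0.001, -0.0, -1.0]]
force: [-0.8, -1.0, 5.9]
opening: 0.319
grip_force: 39.4
clock: 6.22
eef_pos: [0.5827, -0.1173, 0.0828]
eef_rot: [[0.879, -0.478, 0.001], [-0.478, -0.879, 0.0], [0.0, -0.0, -1.0]]
force: [-0.6, -0.6, 5.1]
opening: 0.317
grip_force: 39.4
6.225 [ 0.5827 -0.1173  0.0828]
knobtop 3133 (587.21923828125, -120.67120361328125) 27.09220314025879 0.1088520001710697
ring 3912 (582.9094848632812, -118.37696075439453) 32.70154571533203 0.07179382695766214
C [ 0.58229218 -0.1179309 ] toolyaw -28.52886407655472
white 142 pca 3.0 radial -2.6 0.0105 0.1093
white2 395 pca -2.0 radial -2.5 0.0105 0.1039
yellow 219 pca -2.0 radial -2.4 0.0245 0.0724
ring c ((582.9094848632812, -118.37696075439453), 32.70154571533203)
```

View pics/w5.png

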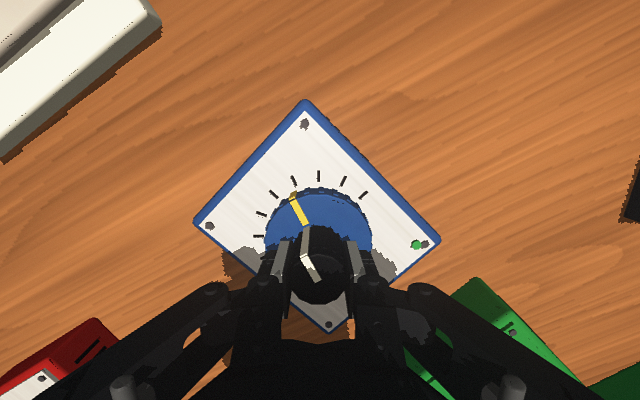

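Picture w5: the white line on the knob top, (320,282)–(304,257), runs parallel to the yellow mark, (307,225)–(292,197). I'll release, rise straight up and check.

```bash
python3 -m creep '[{"jaw":-1,"dx":0,"dy":0,"dz":0,"turn":0},{"jaw":-1,"dx":0,"dy":0,"dz":0,"turn":0},{"jaw":-1,"dx":0,"dy":0,"dz":0,"turn":0},{"jaw":-1,"dx":0,"dy":0,"dz":0,"turn":0},{"jaw":-1,"dx":0,"dy":0,"dz":0,"turn":0},{"jaw":-1,"dx":0,"dy":0,"dz":0,"turn":0}]'; python3 -m creep '[{"jaw":-1,"dx":0,"dy":0,"dz":-0.3,"turn":0},{"jaw":-1,"dx":0,"dy":0,"dz":-0.6,"turn":0},{"jaw":-1,"dx":0,"dy":0,"dz":-0.8,"turn":0},{"jaw":-1,"dx":-0.4,"dy":0,"dz":-0.3,"turn":0},{"jaw":-1,"dx":-0.4,"dy":0,"dz":0,"turn":0},{"jaw":-1,"dx":0,"dy":0,"dz":0,"turn":0},{"jaw":-1,"dx":0,"dy":0,"dz":0,"turn":0},{"jaw":-1,"dx":0,"dy":0,"dz":0,"turn":0}]'; for i in 6 7 8;do python3 look.py w$i; python3 ang.py w$i;done; python3 -c "
import cv2;p=cv2.imread('pics/w6.png');cv2.imwrite('pics/c6.png',cv2.resize(p[60:240,220:420],None,fx=3,fy=3,interpolation=2))"
```

```text
clock: 7.02
eef_pos: [0.5824, -0.1174, 0.0825]
eef_rot: [[0.879, -0.478, -0.0], [-0.478, -0.879, 0.0], [-0.0, -0.0, -1.0]]
force: [0.1, 0.3, 0.1]
opening: 0.998
grip_force: 0.0
clock: 8.02
eef_pos: [0.5407, -0.0948, 0.2026]
eef_rot: [[0.878, -0.478, 0.0], [-0.478, -0.878, 0.0], [0.0, -0.0, -1.0]]
force: [0.3, 0.4, -0.4]
opening: 0.999
grip_force: 0.0
8.025 [ 0.5407 -0.0948  0.2026]
knobtop 886 (582.6066284179688, -118.16300201416016) 14.276617050170898 0.10884678194450732
ring 2677 (582.3096313476562, -118.14134979248047) 32.6481819152832 0.07182415892177142
C [ 0.58260663 -0.118163  ] toolyaw -28.558244780446255
white 97 pca -0.7 radial -0.5 0.0069 0.1094
white2 103 pca -0.8 radial -0.5 0.0073 0.1086
yellow 86 pca -1.7 radial -1.9 0.0236 0.0723
ring c ((582.3096313476562, -118.14134979248047), 32.6481819152832)
8.075 [ 0.5406 -0.0948  0.2024]
knobtop 891 (582.55712890625, -118.40215301513672) 14.311208724975586 0.10887812401545724
ring 2677 (582.3145751953125, -118.0307388305664) 32.85459518432617 0.07183884529745152
C [ 0.58255713 -0.11840215] toolyaw -28.553465132092114
white 95 pca -1.3 radial 1.5 0.0069 0.1094
white2 105 pca -0.0 radial 1.0 0.0072 0.1086
yellow 81 pca -1.5 radial -1.5 0.0236 0.0725
ring c ((582.3145751953125, -118.0307388305664), 32.85459518432617)
8.125 [ 0.5405 -0.0947  0.2023]
knobtop 896 (582.5767822265625, -118.2890625) 14.299370765686035 0.10884687431628423
ring 2695 (582.411376953125, -117.92330169677734) 32.75653076171875 0.07179430353884471
C [ 0.58257678 -0.11828906] toolyaw -28.550628894089733
white 95 pca -1.5 radial 0.7 0.0069 0.1094
white2 105 pca -0.8 radial -0.4 0.0071 0.1086
yellow 81 pca -2.5 radial -1.9 0.0235 0.0725
ring c ((582.411376953125, -117.92330169677734), 32.75653076171875)
```

View pics/c6.png

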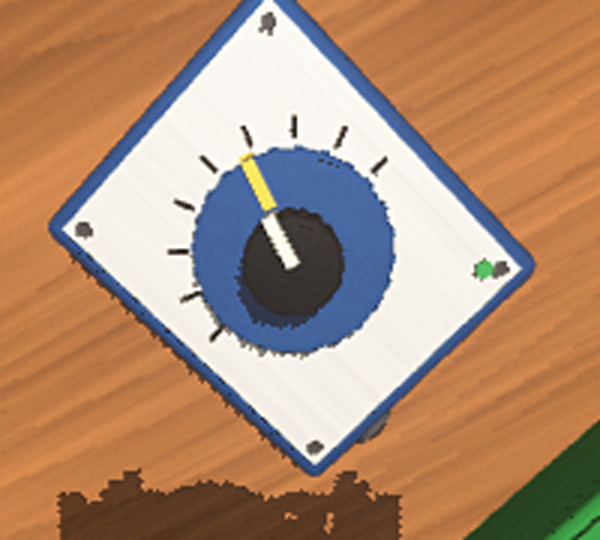

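The white line meets the yellow mark to within about 1°, and the ring is still at -2°. The robot is clear of everything, so I'm handing in.

```bash
python3 -c "from plant import env;print(env.finish_job())"
```

```text
the job is handed in; nothing more can be done
None
```

I turned the blue box's black knob about 47° clockwise, so its white line points at the yellow mark to within about 1°, then let go and handed the job in at about 8 s; the ring stayed where it was set, and the red box was not touched.

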